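Offer a keyed plug up to a lock housing on the bench stand

TASK

Stand the brass lock housing upright, barrel centred, on the narrow top of the bench stand and let go of it, lifting it over the key-blank rack on the way. Then take the plug by the key in it, carry it over the rack too, and finish still holding it upright and still about 10 mm above the housing's bore, centred over it, with the flat of the key in line with the housing's rib and the plug not touching the housing. Do not touch the rack and leave the other things on the bench where they are.

Things in the scene. Friction and masses are not known exactly. Their poses are not given: they have to be found in the camera images.
- housing_center (a point): loose brass lock housing, 42 mm tall, about 0.18 kg, upright on the bench beside the holder block. Keyhole-shaped from above: round barrel, diameter 30 mm, with a 17 mm through bore, and a full-height rib 11 mm wide ending 30 mm from the barrel's axis. Point on the barrel's axis half-way up (21 mm over the underside); z up, x from the axis to the rib. Grip across the barrel, along y.
- housing_mouth (a point): centre of the upper mouth of the housing's bore, 21 mm above housing_center, same axes
- stand_top (a point): centre of the top face of the fixed bench stand: a flat steel disc of 44 mm diameter, 80 mm above the bench, on a 22 mm post with a 90 mm round foot; z up
- plug_key (a point): loose plug with its key: brass cylinder 15 mm in diameter, 32 mm long, and out of its top a key with a thick black plastic head 26 mm wide (along x), 9 mm thick (along y), 26 mm tall. Point at the centre of the head, 51 mm above the plug's foot; z up. About 0.07 kg. Stands in the holder block, head 61 mm above the bench. Grip the head across its thickness, lift straight up.
- plug_foot (a point): centre of the plug's lower end, 51 mm below plug_key, same axes
- rack: fixed key-blank rack between the stand and the holder block: a plywood board on edge hung with key blanks, 340 mm long (along x), 34 mm thick with the blanks (along y), top 120 mm above the bench, on a foot 70 mm wide; origin at the centre of its underside. Not to be touched.
- follower_center (a point): bystander: plain aluminium rod 15 mm in diameter and 50 mm long without a key, standing in the holder block's other bore, its top 60 mm above the bench; point at its centre
- bottle: bystander: white oil bottle, 48 mm diameter, 130 mm tall; origin under its centre
- driver: bystander: screwdriver about 190 mm long lying on the bench along its x
- padlock: bystander: brass padlock standing on the bench, 30 x 50 x 77 mm tall; origin under its centre
- block: fixed wooden holder block, 50 (x) x 110 (y) x 30 mm high, origin under its centre; two bores 17 mm wide and 20 mm deep at y = -27 and +27 mm: the plug with the key stands in one (its wide side roughly along the line of the bores), a plain rod in the other
Mind the look-alikes: they are no part of the job. Leave any purple or turquoise look-alike of the part that bears housing_center alone.

How it is judged:
On the way, in this order (a step that is already met when the one before it is completed fails the run):
1. the housing is carried over the rack (z of housing_center in the frame of rack above 0.135 m and y of housing_center in the frame of rack between -0.05 and 0.05 m and x of housing_center in the frame of rack between -0.18 and 0.18 m).
2. the housing stands upright on the stand, barrel centred within 12 mm, let go (horizontal distance between housing_center and stand_top below 0.012 m and z of housing_center in the frame of stand_top between 0.016 and 0.026 m and angle between housing_center's own z axis and vertical below 0.1 rad and contact force between housing and the fingers below 0.05 N and linear speed of housing below 0.02 m/s), for 0.2 s.
3. the plug is carried over the rack (z of plug_foot in the frame of rack above 0.12 m and y of plug_foot in the frame of rack between -0.05 and 0.05 m and x of plug_foot in the frame of rack between -0.18 and 0.18 m).
At the end, for the whole second after the job is handed in: Housing upright, let go, on the stand, barrel within 12 mm of its centre; plug held still by the fingers, upright within 0.12 rad, foot 3 to 20 mm above the bore mouth, within 6 mm of its axis, key width within 0.25 rad of the rib direction, not touching the housing (horizontal distance between housing_center and stand_top below 0.012 m and z of housing_center in the frame of stand_top between 0.016 and 0.026 m and angle between housing_center's own z axis and vertical below 0.1 rad and contact force between housing and the arm below 0.05 N and contact force between housing and the fingers below 0.05 N and contact force between plug and the fingers above 0.5 N and contact force between plug and housing below 0.02 N and horizontal distance between plug_foot and housing_mouth below 0.006 m and z of plug_foot in the frame of housing_mouth between 0.003 and 0.02 m and angle between plug_foot's own z axis and vertical below 0.12 rad and angle between the x axis of plug_foot and the x axis of housing_center, either way round below 0.25 rad and linear speed of plug below 0.02 m/s); the arm keeps its last pose, push and grip.
It fails at once if the rack is touched (contact force between rack and anything else above 1 N).
It fails at once if a bystander is moved by more than 25 mm (distance of any of follower_center, bottle, driver, padlock from where it was at the start of the episode above 0.025 m).
It also fails if it takes over 67 s, if anything falls off the work surface, if the arm or the gripper's body presses on something with over 40 N, if the wrist force passes 120 N, or if a joint passes its speed limit or range.

ROBOT

A 6-joint arm with a two-finger parallel gripper is mounted at the origin on the work surface. World frame = base frame: x ahead of the robot, y to its left, z up, the work surface at z = 0. Lengths are in m, angles in rad, forces in N, time in s.
With the tool pointing down it reaches from about 0.3 to 0.75 m from the base axis. Payload 8.5 kg.
Tool frame: the origin (TCP) lies at the very end of the fingers, on their centre line; the grasp point (between the pads) lies r.grip_depth behind it (r.grip_depth is the distance from the TCP to the grasp point, in m); z points along the fingers, y is the line along which they close (so a half turn about z gives the same grasp; the last joint's range is limited). The gripper opens to 88 mm and grips with 3 to 60 N. Pads are 18 mm wide; open, the fingers measure 123 mm over their backs; the gripper's body (75 mm by 187 mm) begins 45 mm behind the grasp point.
Start: joints at [0.921, 0.381, 1.297, -0, 1.464, -0.215], TCP at [0.232, 0.499, 0.239] pointing down, gripper open.
Joint ranges: [-3.11, 3.11], [-0.89, 2.33], [0.22, 2.48], [-1.42, 4.56], [0.17, 2.85], [-2.88, 2.88]. Speed limits (rad/s): [2.39, 2.39, 3.14, 3.14, 3.14, 3.14].

INTERFACE

Orientations are given as [roll, pitch, yaw] about the fixed x, y, z axes, in that order (R = Rz(yaw) Ry(pitch) Rx(roll)).
In Python, from cell import r, vision, sign_off gives the robot as it stands. The module is installed in compiled form; this text tells all that it offers.
- The arm moves only by the shell command python3 -m pendant 'ROWS' [FORCE]. ROWS is JSON, a list of rows, each a list of 3 entries, a list of its own where there are three numbers: the shift along the tool's x, y, z in mm, then the turn, a rotation vector about the tool's x, y, z in rad, then the opening, from 0 (shut) to 1 (fully open). A call has 1 to 8 rows; each row is the pose to reach, as a shift and turn from the pose commanded when the call began, along the tool's axes at that moment; what a row does not reach only later rows make up. A row lasts 1/10 s, in which the tool goes at most 50 mm and 8.59 degrees, less where a joint would pass 70% of its speed; a pose out of reach is approached as far as the arm can. A call with a gripper value outside its range is refused whole. The fingers move at their own pace and stop on an object; FORCE is the grip in N (left out, the last holds). Time passes only in rows, so rows that repeat a pose let the fingers close. It gives the time, the measured TCP pose, the force, the opening and the grip force at its end, in the units of the state.
- r.read_state(): the state, without advancing time (a new reading comes with each control period).
- vision.snapshot(name): name is "scene" or "top"; returns the picture (384x512x3 uint8, red, green, blue); there is no depth.
- vision.camera_info(name): a dict with "fx", "fy", "cx", "cy" (pixels), "xyz" and "rotation" of the camera in the world. Camera axes: x right, y down, z forward; pixel columns grow to the right and rows downward; lengths in m; the calibration is good to about 2 mm. A picture is of the moment at which its call begins. camera_info takes no time and is no camera call.
- sign_off(): hands the job in; it is judged then, once.
The state is a dict: "time": time; "q": joint angles; "qd": joint speeds; "effort": joint torques, N m; "eef_pos": TCP position; "orientation": TCP orientation; "ft_force": force on the tool from outside, world axes, zero at the start; "ft_torque": the same for the moment, N m; "grip_width": finger opening in m; "gripper_force": force on a finger pad.
Only numpy, scipy, OpenCV 4.12 (cv2) and the standard library are available. Lean on these libraries where they do the work, as an engineer would, in place of code of your own. Each camera call takes 0.05 s, during which the arm holds its last target. There are 200 camera calls.

## Working session

There is one attempt and no reset: what is moved stays moved. The work goes in short steps, Python scripts to look and compute and a shell command to move; the robot and the scene stay as the last step left them, time stands still between calls to the robot, and variables do not carry over. Pictures are saved under pics/ and viewed, at most 10 in all, crops included, and the job is handed in when it is done.

```bash
mkdir -p pics; python3 - <<'E'
from cell import r,vision
import cv2,numpy as np
print(r.grip_depth,r.read_state())
for n in("scene","top"):
    im=vision.snapshot(n);cv2.imwrite(f"pics/{n}0.png",cv2.resize(im[:,:,::-1],None,fx=1.5,fy=1.5,interpolation=cv2.INTER_CUBIC));np.save(f"{n}0.npy",im)
    print(n,vision.camera_info(n))
E
```

```text
0.0187 {'time': 0.0, 'q': array([ 9.20690229e-01,  3.81203562e-01,  1.29825896e+00,  1.30759005e-05,
        1.46359834e+00, -2.15299663e-01]), 'qd': array([-8.39649267e-04, -2.94657325e-04,  9.16948169e-04, -3.91183004e-04,
       -5.25309538e-05, -1.06027243e-03]), 'effort': array([-1.48971399e-04, -4.37934208e+01, -2.24553823e+01,  7.12991506e-02,
        3.52940185e-02, -9.36440847e-05]), 'eef_pos': array([0.23150443, 0.49859547, 0.23813432]), 'orientation': array([-3.14016112e+00, -3.26367683e-04,  2.70678458e+00]), 'ft_force': array([-0.85290227, -0.81575202, -0.29557202]), 'ft_torque': array([0.02568305, 0.00035798, 0.01617873]), 'gripper_force': 0.0, 'grip_width': 0.08791489036951204}
scene {'fx': 378.874876221761, 'fy': 378.874876221761, 'cx': 252.80433422490805, 'cy': 193.3267280725947, 'xyz': array([ 0.97148816, -0.67483641,  0.67022651]), 'rotation': array([-2.20944715, -0.00579713,  0.56086116])}
top {'fx': 349.104290807373, 'fy': 349.104290807373, 'cx': 259.35431532388884, 'cy': 191.5260681446085, 'xyz': array([ 0.32936425, -0.03236348,  1.12108662]), 'rotation': array([-2.94678634,  0.02530986, -1.57473527])}
```

View pics/scene0.png

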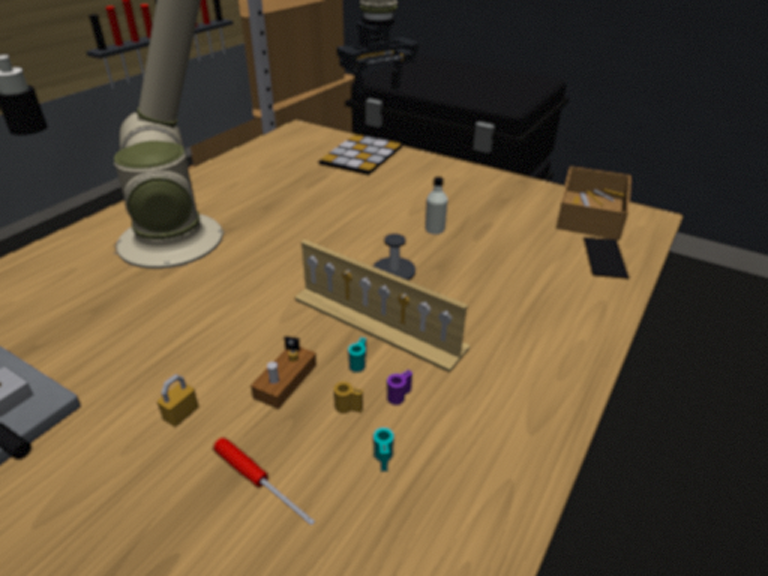

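View pics/top0.png

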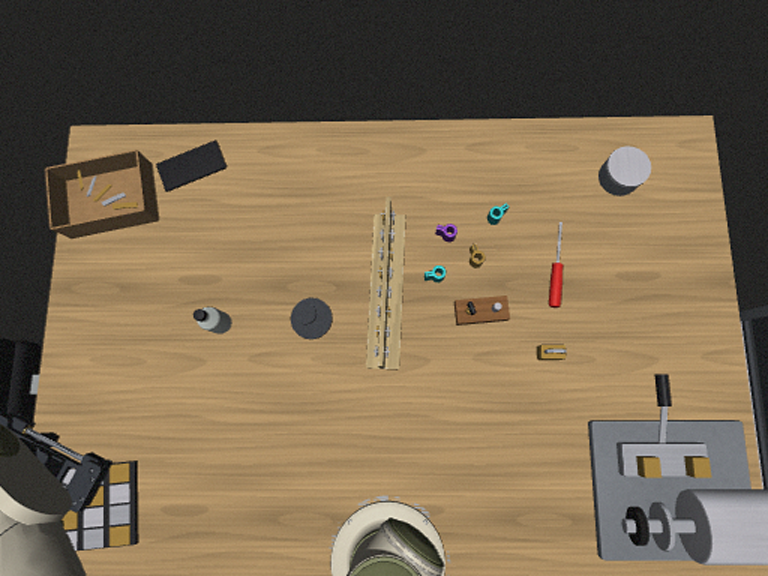

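The scene view shows the brass housing at about (347,397), the plug at (292,348) and the stand at (395,240). In the top view they are at about (478,257), (472,308) and (311,317), all in 1.5x pixels. The rack lies between, at about (388,290) in the top view.

```bash
cat > h.py <<'E'
import numpy as np,cv2
from scipy.spatial.transform import Rotation as R
from cell import r,vision
def cam(n):
    c=vision.camera_info(n);return c,R.from_euler('xyz',c['rotation']).as_matrix()
def ray(n,u,v):
    c,M=cam(n);d=M@np.array([(u-c['cx'])/c['fx'],(v-c['cy'])/c['fy'],1.]);return c['xyz'],d
def onz(n,u,v,z):
    o,d=ray(n,u,v);return o+d*(z-o[2])/d[2]
def proj(n,p):
    c,M=cam(n);q=M.T@(np.array(p)-c['xyz']);return np.array([c['fx']*q[0]/q[2]+c['cx'],c['fy']*q[1]/q[2]+c['cy']])
def two(u1,v1,u2,v2):  # scene, top
    o,d=ray('scene',u1,v1);p,e=ray('top',u2,v2)
    s,t=np.linalg.lstsq(np.c_[d,-e],p-o,rcond=None)[0];a,b=o+s*d,p+t*e
    return (a+b)/2,np.linalg.norm(a-b)
E
python3 - <<'E'
from h import *
t=np.load('top0.npy');s=np.load('scene0.npy')
for (a,b,c,d) in [(290,135,60,90)]:
    pass
def crop(im,x,y,w,h,k): return cv2.resize(im[y:y+h,x:x+w,::-1],(w*k,h*k),interpolation=cv2.INTER_NEAREST)
A=crop(t,300,155,44,62,8)      # housing+plug
B=crop(t,185,190,44,44,8)
C=crop(s,185,215,66,62,8)
D=crop(s,235,150,50,40,6)
can=np.zeros((500,800,3),np.uint8)
can=np.zeros((560,800,3),np.uint8)
A=A[:496]
can[:496,:352]=A
can[:320,360:360+440]=cv2.resize(C,(440,413))[:320]
can[325:325+230,360:360+230]=cv2.resize(B,(230,230))
can[325:325+200,600:800]=cv2.resize(D,(200,160))[:200] if 0 else np.pad(cv2.resize(D,(200,160)),((0,40),(0,0),(0,0)))
cv2.imwrite('pics/crop1.png',can)
# brass mask
hsv=cv2.cvtColor(t,cv2.COLOR_RGB2HSV)
print(hsv[166:178,312:326].tolist()[4:8])
print('wood',hsv[180,330])
# rack
for u,v in [(375,215),(405,215),(367,368),(399,368)]: print(onz('top',u/1.5,v/1.5,0.01).round(3))
print('block',onz('top',481/1.5,310/1.5,.03),'plug',two(292/1.5,343/1.5,471/1.5,307/1.5))
print('stand',onz('top',310/1.5,317/1.5,.08),two(395/1.5,240/1.5,310/1.5,316/1.5))
print('housing',onz('top',478/1.5,258/1.5,.042))
E
```

```text
[[[17, 103, 163], [18, 105, 158], [19, 137, 123], [20, 150, 162], [18, 139, 77], [21, 149, 58], [21, 144, 62], [21, 119, 60], [19, 131, 72], [20, 144, 126], [20, 152, 163], [20, 126, 162], [17, 104, 164], [19, 104, 166]], [[18, 107, 165], [19, 110, 141], [20, 148, 133], [20, 155, 156], [18, 133, 67], [19, 132, 58], [22, 143, 57], [20, 116, 57], [19, 115, 60], [21, 142, 90], [20, 153, 163], [20, 134, 152], [17, 101, 174], [17, 105, 173]], [[17, 104, 162], [21, 117, 83], [21, 151, 98], [19, 146, 169], [18, 122, 174], [17, 103, 171], [18, 102, 140], [23, 140, 51], [20, 118, 67], [20, 145, 121], [19, 151, 162], [18, 121, 141], [17, 107, 169], [18, 110, 169]], [[17, 106, 159], [21, 133, 50], [21, 147, 83], [20, 152, 173], [20, 146, 169], [19, 124, 167], [17, 104, 166], [18, 110, 104], [21, 150, 117], [20, 151, 164], [20, 148, 158], [18, 103, 126], [18, 103, 166], [18, 108, 166]]]
wood [ 17 103 169]
[0.713 0.025 0.01 ]
[ 0.712 -0.041  0.01 ]
[0.376 0.042 0.01 ]
[ 0.376 -0.025  0.01 ]
block [ 0.49455543 -0.19831371  0.03      ] plug (array([ 0.49626904, -0.17340102,  0.06117001]), np.float64(0.00025040150069582733))
stand [0.47542626 0.15251171 0.08      ] (array([0.48291419, 0.15715063, 0.07622712]), np.float64(0.012282316330654562))
housing [ 0.60391472 -0.19437072  0.042     ]
```

View pics/crop1.png

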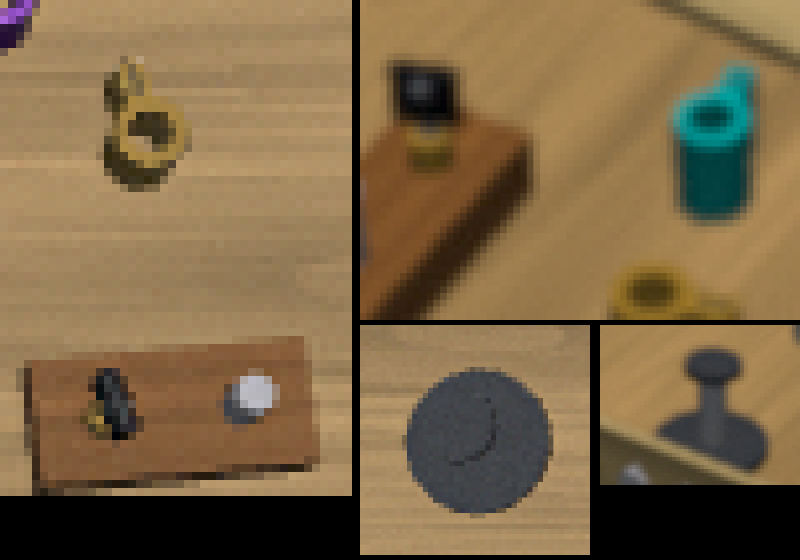

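The crop shows the housing ring with its bore centre at about px (318.6,170.9), and its rib points up-left. The key head is a dark strip at about px (314,205), and the stand disc's edge arc is centred near px (203,209). I'll refine these with masks.

```bash
python3 - <<'E'
from h import *
t=np.load('top0.npy');s=np.load('scene0.npy')
def show(m,x,y):
    for row in m: print(''.join('#' if a else '.' for a in row))
hs=cv2.cvtColor(t,cv2.COLOR_RGB2HSV).astype(int)
# housing bright top face
x0,y0=310,160; h=hs[y0:182,x0:328]
m=(h[...,1]>125)&(h[...,2]>115);show(m,x0,y0)
# key head dark
x1,y1=306,198;k=hs[y1:214,x1:324]
m2=(k[...,2]<75)&(k[...,1]<100);show(m2,x1,y1)
print(k[...,2])
hv=cv2.cvtColor(s,cv2.COLOR_RGB2HSV).astype(int)
k=hv[220:242,186:204];m3=k[...,2]<60;show(m3,0,0)
ys,xs=np.nonzero(m3);print('scene head bbox',186+xs.min(),186+xs.max(),220+ys.min(),220+ys.max(),186+xs.mean(),220+ys.mean())
print('housing bore',onz('top',318.6,170.9,.042),'ribtip',onz('top',126/8+299.5,60/8+154.5,.042))
print('stand top arc',onz('top',203.1,209,.08),'foot',onz('top',207.3,211.7,.008),'scene',onz('scene',262.75,158.75,.08))
print('housing scene', onz('scene', 185+(652-360)/6.67-.5,215+290/6.67-.5,.042))
print('rack top line', onz('top',389/1.5,203/1.5,.12),onz('top',382/1.5,365/1.5,.12))
E
```

```text
..................
..................
..................
.....#.#..........
.....#.##.........
.....#..#.........
.....##.#.........
......#####.......
.....#######......
.....##....##.....
....##.....###....
....##......##....
.....#.....##.....
.....##...###.....
......######......
........##........
..................
..................
..................
..................
..................
..................
..................
..................
..................
.......##.........
......###.........
.......##.........
.......###........
.......###........
.......###........
.......####.......
........###.......
..................
..................
..................
..................
..................
[[155 153 156 160 157 162 157 160 156 156 164 163 157 151 146 147 147 141]
 [156 152 150 143 143 141 143 136 142 133 134 132 136 133 136 138 136 134]
 [133 133 134 133 134 135 142 141 141 136 129 131 128 131 129 134 131 132]
 [129 131 130 126 127 126  71  43  65 131 126 126 124 125 126 125 126 130]
 [132 125 121 125 127  96  30  68  36  83 132 130 124 128 128 127 130 129]
 [1
[... 971 characters left out ...]
...
....###..####.....
....#########.....
.....########.....
.....#########....
.....#########....
........#####.....
..................
..................
..................
..................
..................
..................
..................
..................
scene head bbox 190 199 225 233 194.3582089552239 229.13432835820896
housing bore [ 0.6075149 -0.194292   0.042    ] ribtip [ 0.63691169 -0.18471775  0.042     ]
stand top arc [0.48261939 0.1635205  0.08      ] foot [0.48431962 0.16321512 0.008     ] scene [0.4845416  0.16253372 0.08      ]
housing scene [ 0.60817445 -0.19384039  0.042     ]
rack top line [ 0.70000563 -0.00841707  0.12      ] [0.3771158  0.00611614 0.12      ]
```

```bash
cat >> h.py <<'E'
def row(x,y,z,yaw):
    s=r.read_state();M=R.from_euler('xyz',s['orientation']);p=np.array([x,y,z])
    T=R.from_euler('xyz',[np.pi,0,yaw])
    print('pos',s['eef_pos'].round(4),'rpy',s['orientation'].round(3),'t',s['time'],'| shift mm',(M.inv().apply(p-s['eef_pos'])*1000).round(1),'turn',(M.inv()*T).as_rotvec().round(3))
E
python3 - <<'E'
from h import *
print('key scene',onz('scene',194.4,229.1,.061),'top',onz('top',314.3,205,.074))
row(.608,-.194,.20,3.46-2*np.pi)
E
```

```text
key scene [ 0.49666829 -0.17471839  0.061     ] top [ 0.49313361 -0.17264875  0.074     ]
pos [0.2315 0.4986 0.2382] rpy [-3.14  -0.     2.707] t 0.1 | shift mm [-633.2 -469.6   38.6] turn [-0.001 -0.001 -0.753]
```

```bash
python3 -m pendant '[[[-633,-470,0],[0,0,-0.753],0.57],[[-633,-470,0],[0,0,-0.753],0.57],[[-633,-470,0],[0,0,-0.753],0.57],[[-633,-470,0],[0,0,-0.753],0.57],[[-633,-470,0],[0,0,-0.753],0.57],[[-633,-470,0],[0,0,-0.753],0.57],[[-633,-470,0],[0,0,-0.753],0.57],[[-633,-470,0],[0,0,-0.753],0.57]]'; python3 -c "
from h import *
row(.608,-.194,.2,3.46-2*np.pi)"
```

```text
time: 0.9
eef_pos: [0.4091, 0.1729, 0.2388]
orientation: [3.142, -0.0, -2.823]
ft_force: [0.6, -0.5, 0.1]
grip_width: 0.0498
gripper_force: 0.0
pos [0.4091 0.1729 0.2388] rpy [ 3.142 -0.    -2.823] t 0.9 | shift mm [ -73.9 -410.8   38.8] turn [ 0. -0.  0.]
```

```bash
python3 -m pendant '[[[-68,-380,0],[0,0,0],0.57],[[-68,-380,0],[0,0,0],0.57],[[-68,-380,0],[0,0,0],0.57],[[-68,-380,0],[0,0,0],0.57],[[-68,-380,0],[0,0,0],0.57],[[-68,-380,0],[0,0,0],0.57],[[-68,-380,0],[0,0,0],0.57],[[-68,-380,0],[0,0,0],0.57]]'; python3 -m pendant '[[[0,0,0],[0,0,0],0.57],[[0,0,0],[0,0,0],0.57],[[0,0,0],[0,0,0],0.57]]';python3 -c "
from h import *
row(.608,-.194,.009,3.46-2*np.pi)"
```

```text
time: 1.7
eef_pos: [0.5929, -0.1677, 0.2381]
orientation: [3.141, -0.001, -2.825]
ft_force: [-0.4, 0.1, 0.4]
grip_width: 0.0506
gripper_force: 0.0
time: 2.0
eef_pos: [0.5918, -0.1639, 0.2388]
orientation: [3.141, -0.0, -2.823]
ft_force: [0.9, -0.1, -0.1]
grip_width: 0.0501
gripper_force: 0.0
pos [ 0.5918 -0.1639  0.2388] rpy [ 3.141 -0.    -2.823] t 2.0 | shift mm [ -6.  -33.8 229.8] turn [ 0.001 -0.     0.001]
```

```bash
python3 -m pendant '[[[-6,-34,0],[0,0,0],0.57],[[-6,-34,45],[0,0,0],0.57],[[-6,-34,90],[0,0,0],0.57],[[-6,-34,135],[0,0,0],0.57],[[-6,-34,155],[0,0,0],0.57],[[-6,-34,155],[0,0,0],0.57],[[-6,-34,155],[0,0,0],0.57]]';python3 -c "
from h import *
row(.608,-.194,.009,3.46-2*np.pi)
a=vision.snapshot('scene')[190:310,180:310,::-1];b=vision.snapshot('top')[130:230,270:360,::-1]
a=cv2.resize(a,(520,480));b=cv2.resize(b,(270,300))
o=np.zeros((480,790,3),np.uint8);o[:,:520]=a;o[:300,520:]=b;cv2.imwrite('pics/pre.png',o)"
```

```text
time: 2.7
eef_pos: [0.609, -0.1947, 0.0852]
orientation: [-3.141, 0.001, -2.822]
ft_force: [0.7, 0.2, 0.5]
grip_width: 0.0498
gripper_force: 0.0
pos [ 0.609  -0.1947  0.0852] rpy [-3.141e+00  1.000e-03 -2.822e+00] t 2.7 | shift mm [ 0.8  1.  76.2] turn [-0.001  0.001  0.001]
```

View pics/pre.png

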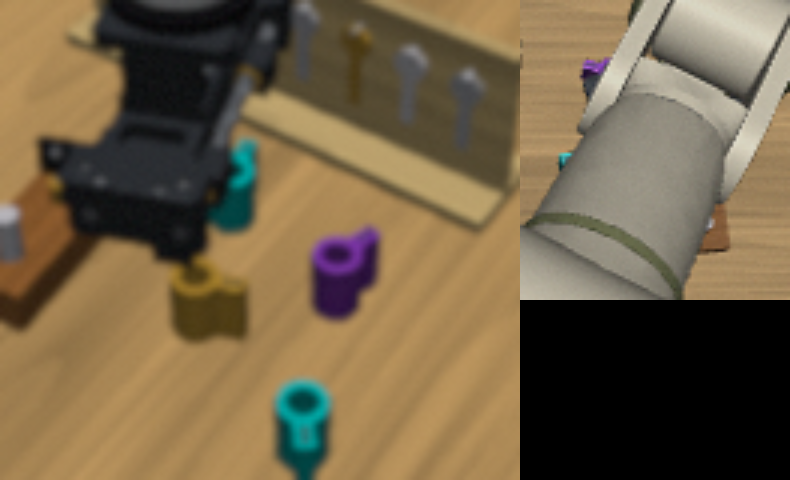

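The gripper hangs open above the brass housing, which sits at about (195,275) in the crop with the fingers astride it. Next I'll descend and grip.

```bash
python3 -m pendant '[[[1,1,35],[0,0,0],0.57],[[1,1,60],[0,0,0],0.57],[[1,1,72],[0,0,0],0.57],[[1,1,72],[0,0,0],0.57],[[1,1,72],[0,0,0],0.2],[[1,1,72],[0,0,0],0.2],[[1,1,72],[0,0,0],0.2],[[1,1,72],[0,0,0],0.2]]' 25; python3 -m pendant '[[[0,0,0],[0,0,0],0.2],[[0,0,0],[0,0,0],0.2],[[0,0,0],[0,0,0],0.2],[[0,0,-15],[0,0,0],0.2],[[0,0,-40],[0,0,0],0.2],[[0,0,-40],[0,0,0],0.2]]'
```

```text
time: 3.6
eef_pos: [0.6078, -0.1948, 0.0132]
orientation: [-3.14, 0.001, -2.823]
ft_force: [-0.4, 1.2, 6.7]
grip_width: 0.0283
gripper_force: 25.0
time: 4.2
eef_pos: [0.6086, -0.1953, 0.0547]
orientation: [-3.138, 0.004, -2.823]
ft_force: [0.0, 0.9, -1.6]
grip_width: 0.0285
gripper_force: 24.9
```

```bash
python3 -m pendant '[[[0,0,-45],[0,0,0],0.2],[[0,0,-90],[0,0,0],0.2],[[0,0,-120],[0,0,0],0.2],[[0,0,-120],[0,0,0],0.2],[[0,0,-120],[0,0,0],0.2]]';python3 -c "
from h import *
row(.484,.163,.22,-2.823)
s=r.read_state()['eef_pos']
im=vision.snapshot('scene')
p=proj('scene',s);print(p)
x,y=int(p[0])-40,int(p[1])-35
b=cv2.resize(im[y:y+70,x:x+80,::-1],None,fx=9,fy=8.5,interpolation=cv2.INTER_CUBIC)
c,sn=np.cos(.32),np.sin(.32)
for k,(a,z) in enumerate([(0,.0105),(0.030,.0105),(0,-.0125+.0),(0.03,-.0315+.0190-.0)]):
    q=proj('scene',s+[a*c,a*sn,.0+ (0.0290 if k<2 else -.013)]);cv2.circle(b,(int((q[0]-x+.5)*9),int((q[1]-y+.5)*8.5)),3,(0,0,255),-1)
cv2.imwrite('pics/held.png',b)"
```

```text
time: 4.7
eef_pos: [0.6069, -0.1945, 0.1703]
orientation: [3.14, -0.001, -2.823]
ft_force: [-0.3, -0.2, -3.7]
grip_width: 0.0284
gripper_force: 24.9
pos [ 0.6069 -0.1945  0.1703] rpy [ 3.140e+00 -1.000e-03 -2.823e+00] t 4.7 | shift mm [  4.9 378.  -49.2] turn [ 0.001 -0.001 -0.   ]
[225.53526506 214.20996756]
```

View pics/held.png

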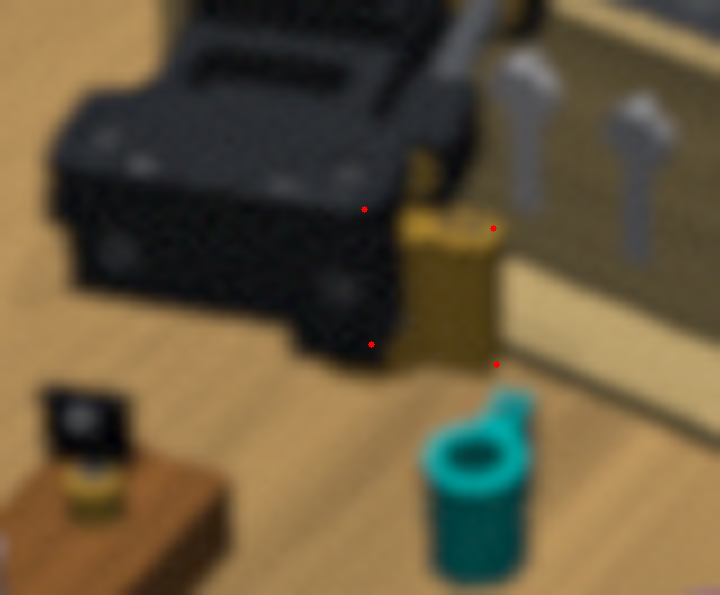

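The held housing matches the prediction: the rib tip is at (495,228) to (497,365), so it is centred in the grip and upright. I'll carry it over the rack.

```bash
python3 -m pendant '[[[1,25,-10],[0,0,0],0.2],[[1,70,-20],[0,0,0],0.2],[[2,120,-20],[0,0,0],0.2],[[3,170,-20],[0,0,0],0.2],[[4,220,-20],[0,0,0],0.2],[[4,270,-20],[0,0,0],0.2],[[5,320,-20],[0,0,0],0.2],[[5,350,-20],[0,0,0],0.2]]';python3 -m pendant '[[[0,15,0],[0,0,0],0.2],[[0,28,0],[0,0,0],0.2],[[0,28,0],[0,0,0],0.2],[[0,28,0],[0,0,0],0.2]]';python3 -c "
from h import *
row(.484,.163,.094,-2.823)"
```

```text
time: 5.55
eef_pos: [0.4906, 0.1389, 0.1898]
orientation: [3.14, -0.004, -2.821]
ft_force: [0.5, -0.9, -1.8]
grip_width: 0.0284
gripper_force: 24.9
time: 5.95
eef_pos: [0.4847, 0.162, 0.1914]
orientation: [-3.141, -0.001, -2.824]
ft_force: [0.6, 0.1, -2.0]
grip_width: 0.0286
gripper_force: 24.9
pos [0.4847 0.162  0.1914] rpy [-3.141e+00 -1.000e-03 -2.824e+00] t 5.95 | shift mm [ 0.3  1.2 97.4] turn [-0.    -0.001 -0.001]
```

```bash
python3 -m pendant '[[[0,1,30],[0,0,0],0.2],[[0,1,60],[0,0,0],0.2],[[0,1,80],[0,0,0],0.2],[[0,1,88],[0,0,0],0.2],[[0,1,92],[0,0,0],0.2],[[0,1,95],[0,0,0],0.2],[[0,1,96],[0,0,0],0.2],[[0,1,96],[0,0,0],0.2]]';python3 -m pendant '[[[0,0,0.7],[0,0,0],0.2],[[0,0,1.4],[0,0,0],0.2],[[0,0,1.4],[0,0,0],0.2]]'; python3 -c "
from h import *
im=vision.snapshot('scene');x,y=225,110
cv2.imwrite('pics/place.png',cv2.resize(im[y:y+70,x:x+80,::-1],None,fx=8,fy=8,interpolation=cv2.INTER_CUBIC))"
```

```text
time: 6.75
eef_pos: [0.4843, 0.1637, 0.0964]
orientation: [-3.141, 0.001, -2.823]
ft_force: [-0.4, -0.1, -2.2]
grip_width: 0.0282
gripper_force: 24.9
time: 7.05
eef_pos: [0.484, 0.1638, 0.0945]
orientation: [-3.142, 0.0, -2.823]
ft_force: [1.1, 0.4, -2.5]
grip_width: 0.0285
gripper_force: 24.9
```

View pics/place.png

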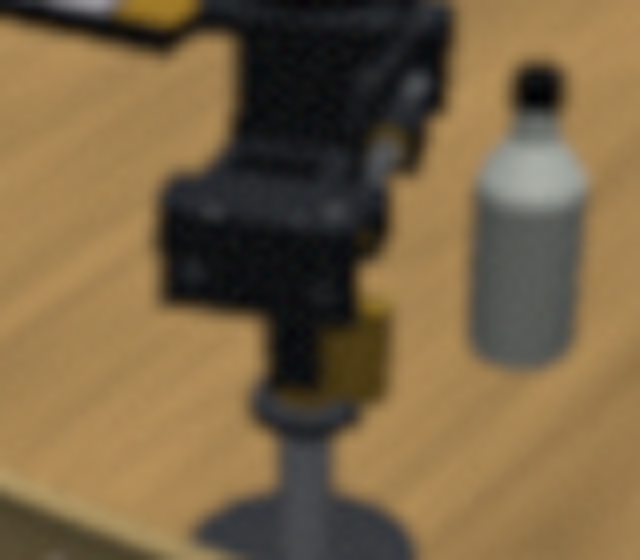

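The housing sits just over the disc at about (305,395), with no contact force yet. I'll ease it down.

```bash
python3 -m pendant '[[[0,0,0.5],[0,0,0],0.2],[[0,0,1],[0,0,0],0.2],[[0,0,1],[0,0,0],0.2]]'; python3 -m pendant '[[[0,0,0.4],[0,0,0],0.2],[[0,0,0.8],[0,0,0],0.2],[[0,0,0.8],[0,0,0],0.2]]'
```

```text
time: 7.4
eef_pos: [0.4839, 0.1637, 0.0934]
orientation: [-3.142, -0.0, -2.823]
ft_force: [0.1, 0.6, -1.9]
grip_width: 0.0285
gripper_force: 24.9
time: 7.7
eef_pos: [0.4839, 0.1638, 0.0931]
orientation: [-3.141, 0.0, -2.823]
ft_force: [-2.4, -0.3, 4.4]
grip_width: 0.0284
gripper_force: 24.9
```

```bash
python3 -m pendant '[[[0,0,0],[0,0,0],0.36],[[0,0,0],[0,0,0],0.4],[[0,0,0],[0,0,0],0.5],[[0,0,0],[0,0,0],0.57],[[0,0,0],[0,0,0],0.57],[[0,0,0],[0,0,0],0.57]]'; python3 -m pendant '[[[0,0,-15],[0,0,0],0.57],[[0,0,-40],[0,0,0],0.57],[[0,0,-80],[0,0,0],0.57],[[0,0,-120],[0,0,0],0.57],[[0,0,-120],[0,0,0],0.57],[[0,0,-120],[0,0,0],0.57]]';python3 -c "
from h import *
row(.495,-.174,.21,.3-np.pi)"
```

```text
time: 8.3
eef_pos: [0.484, 0.1638, 0.0926]
orientation: [3.142, -0.0, -2.823]
ft_force: [0.5, -0.5, 0.2]
grip_width: 0.0504
gripper_force: 0.0
time: 8.9
eef_pos: [0.4839, 0.1638, 0.2129]
orientation: [-3.141, 0.001, -2.823]
ft_force: [0.0, 0.4, -0.4]
grip_width: 0.0504
gripper_force: 0.0
pos [0.4839 0.1638 0.2129] rpy [-3.141e+00  1.000e-03 -2.823e+00] t 8.9 | shift mm [  95.2 -324.3    2.8] turn [-0.     0.001  0.018]
```

```bash
python3 -m pendant '[[[14,-48,0],[0,0,0.018],0.5],[[28,-95,0],[0,0,0.018],0.4],[[42,-142,0],[0,0,0.018],0.36],[[56,-190,0],[0,0,0.018],0.36],[[70,-237,0],[0,0,0.018],0.36],[[84,-285,0],[0,0,0.018],0.36],[[95,-324,0],[0,0,0.018],0.36],[[95,-324,0],[0,0,0.018],0.36]]';python3 -m pendant '[[[0,0,0],[0,0,0],0.36],[[0,0,0],[0,0,0],0.36],[[0,0,0],[0,0,0],0.36]]'
python3 - <<'E'
from h import *
row(.495,-.174,.115,.3-np.pi)
a=vision.snapshot('scene');np.save('s1.npy',a);t=vision.snapshot('top');np.save('t1.npy',t)
a1=cv2.resize(a[95:175,230:290,::-1],(390,520),interpolation=cv2.INTER_CUBIC)
a2=cv2.resize(t[180:240,175:235,::-1],(400,400),interpolation=cv2.INTER_NEAREST)
o=np.zeros((520,790,3),np.uint8);o[:,:390]=a1;o[:400,390:]=a2
cv2.imwrite('pics/stand.png',o)
for yaw in [.32]:
  c,s=np.cos(yaw),np.sin(yaw)
  for p in ([.484,.163,.122],[.484+.03*c,.163+.03*s,.122]): print(proj('top',p),proj('scene',p))
E
```

```text
time: 9.7
eef_pos: [0.4946, -0.1778, 0.2105]
orientation: [3.14, -0.002, -2.846]
ft_force: [-0.1, 0.3, -0.5]
grip_width: 0.0317
gripper_force: 0.0
time: 10.0
eef_pos: [0.495, -0.1724, 0.2124]
orientation: [3.141, -0.0, -2.84]
ft_force: [-0.5, -0.5, 0.6]
grip_width: 0.0319
gripper_force: 0.0
pos [ 0.495  -0.1724  0.2124] rpy [ 3.141 -0.    -2.84 ] t 10.0 | shift mm [ 0.5 -1.6 97.4] turn [ 0.001 -0.     0.002]
[200.64148568 206.44069057] [262.98173966 146.27882942]
[197.70557757 196.82563606] [273.07670806 147.55444069]
```

View pics/stand.png

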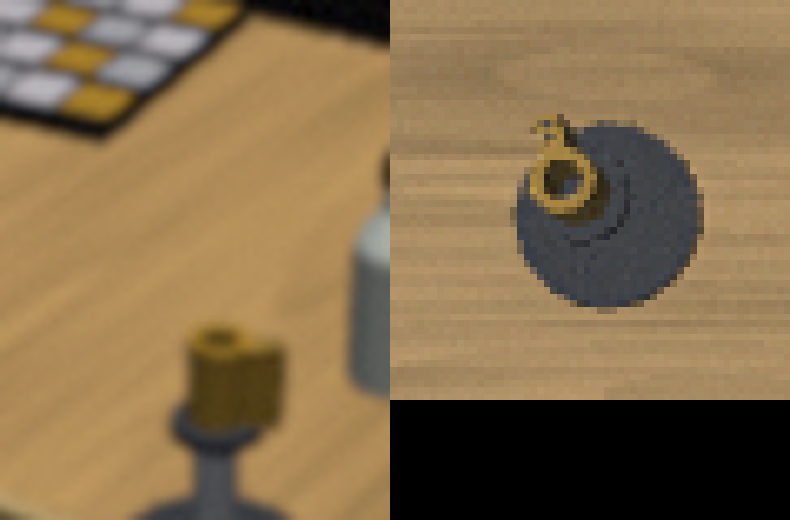

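The housing stands upright on the stand. The bore centre is at top px (200.6,206.6), against a predicted (200.6,206.4), and the rib yaw is about 0.29. Now the plug.

```bash
python3 -m pendant '[[[0,-1,40],[0,0,0],0.36],[[0,-1,80],[0,0,0],0.36],[[0,-1,110],[0,0,0],0.36],[[0,-1,130],[0,0,0],0.36],[[0,-1,150],[0,0,0],0.36],[[0,-1,165],[0,0,0],0.36],[[0,-1,169],[0,0,0],0.36],[[0,-1,169],[0,0,0],0.36]]';python3 -c "
from h import *
row(.495,-.174,.042,.3-np.pi)
im=vision.snapshot('scene');p=proj('scene',r.read_state()['eef_pos']+[0,0,.0187]);print(p);x,y=int(p[0])-35,int(p[1])-35
cv2.imwrite('pics/plug.png',cv2.resize(im[y:y+70,x:x+70,::-1],None,fx=8,fy=8,interpolation=cv2.INTER_CUBIC))"
```

```text
time: 10.9
eef_pos: [0.4954, -0.1742, 0.0436]
orientation: [3.141, -0.0, -2.841]
ft_force: [0.3, 0.5, -0.1]
grip_width: 0.0321
gripper_force: 0.0
pos [ 0.4954 -0.1742  0.0436] rpy [ 3.141 -0.    -2.841] t 10.9 | shift mm [0.3 0.4 1.6] turn [ 0.    -0.     0.001]
[194.0759915 228.3152349]
```

View pics/plug.png

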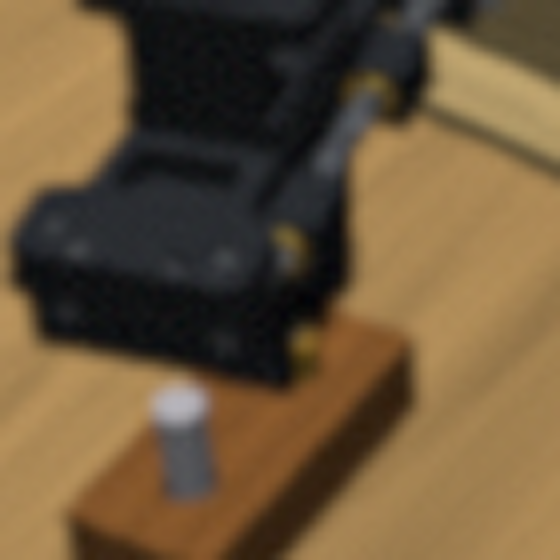

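The rod at (185,440) is clear of the gripper, and the plug lies between the fingers at about (305,345). Close.

```bash
python3 -m pendant '[[[0,0,1],[0,0,0],0.25],[[0,0,1],[0,0,0],0.15],[[0,0,1],[0,0,0],0.0],[[0,0,1],[0,0,0],0.0],[[0,0,1],[0,0,0],0.0],[[0,0,1],[0,0,0],0.0],[[0,0,1],[0,0,0],0.0]]' 20;python3 -m pendant '[[[0,0,-5],[0,0,0],0],[[0,0,-12],[0,0,0],0],[[0,0,-20],[0,0,0],0],[[0,0,-40],[0,0,0],0],[[0,0,-80],[0,0,0],0],[[0,0,-120],[0,0,0],0],[[0,0,-160],[0,0,0],0],[[0,0,-170],[0,0,0],0]]'
```

```text
time: 11.65
eef_pos: [0.4956, -0.1748, 0.043]
orientation: [-3.141, 0.0, -2.841]
ft_force: [-1.2, 1.0, 5.8]
grip_width: 0.0087
gripper_force: 20.0
time: 12.45
eef_pos: [0.4964, -0.1752, 0.2174]
orientation: [-3.136, 0.005, -2.841]
ft_force: [0.0, 0.0, -1.3]
grip_width: 0.009
gripper_force: 20.0
```

```bash
python3 -m pendant '[[[0,0,0],[0,0,0],0],[[0,0,0],[0,0,0],0],[[0,0,0],[0,0,0],0]]';python3 -c "
from h import *
s=r.read_state();p0=s['eef_pos'];row(.484,.163,.2,.29-np.pi)
im=vision.snapshot('scene');p=proj('scene',p0);x,y=int(p[0])-30,int(p[1])-25
b=cv2.resize(im[y:y+60,x:x+60,::-1],None,fx=10,fy=10,interpolation=cv2.INTER_CUBIC)
for z in(-.033,-.001):
  for dx in(-.0075,0,.0075):
    q=proj('scene',p0+[dx*np.cos(.56),dx*np.sin(.56),z]);q=((q-[x,y]+.5)*10).astype(int);print(z,q);cv2.circle(b,tuple(map(int,q)),3,(0,0,255),-1)
cv2.imwrite('pics/heldplug.png',b)"
```

```text
time: 12.75
eef_pos: [0.4948, -0.1743, 0.211]
orientation: [3.139, -0.002, -2.841]
ft_force: [-0.6, 0.1, -0.1]
grip_width: 0.0088
gripper_force: 20.0
pos [ 0.4948 -0.1743  0.211 ] rpy [ 3.139e+00 -2.000e-03 -2.841e+00] t 12.75 | shift mm [-89.4 325.4  11.6] turn [ 0.003 -0.002  0.01 ]
-0.033 [294 386]
-0.033 [327 386]
-0.033 [361 386]
-0.001 [279 266]
-0.001 [314 266]
-0.001 [348 266]
```

View pics/heldplug.png

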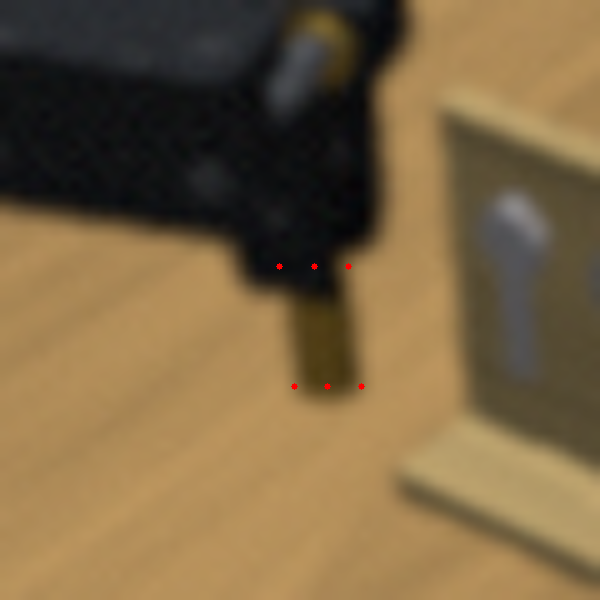

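The plug hangs straight, with its foot centred at about (327,387), as predicted. I'll carry it over the rack to above the housing.

```bash
python3 -m pendant '[[[-7,25,0],[0,0,0.01],0],[[-19,70,0],[0,0,0.01],0],[[-33,120,0],[0,0,0.01],0],[[-47,170,0],[0,0,0.01],0],[[-60,220,0],[0,0,0.01],0],[[-74,270,0],[0,0,0.01],0],[[-83,305,0],[0,0,0.01],0],[[-89,325,0],[0,0,0.01],0]]';python3 -m pendant '[[[0,0,0],[0,0,0],0],[[0,0,0],[0,0,0],0],[[0,0,0],[0,0,0],0],[[0,0,0],[0,0,0],0]]'; python3 -c "
from h import *
row(.484,.1635,.165,.29-np.pi)"
```

```text
time: 13.6
eef_pos: [0.4833, 0.1652, 0.2117]
orientation: [3.141, -0.002, -2.849]
ft_force: [0.4, -1.1, -0.3]
grip_width: 0.0088
gripper_force: 20.0
time: 14.0
eef_pos: [0.4845, 0.161, 0.2125]
orientation: [-3.142, -0.0, -2.853]
ft_force: [0.6, -0.7, -0.4]
grip_width: 0.0089
gripper_force: 20.0
pos [0.4845 0.161  0.2125] rpy [-3.142 -0.    -2.853] t 14.0 | shift mm [-0.3  2.5 47.5] turn [-0.    -0.    -0.001]
```

```bash
python3 -m pendant '[[[0,2.5,10],[0,0,0],0],[[0,2.5,25],[0,0,0],0],[[0,2.5,38],[0,0,0],0],[[0,2.5,44],[0,0,0],0],[[0,2.5,47],[0,0,0],0],[[0,2.5,47],[0,0,0],0],[[0,2.5,47],[0,0,0],0],[[0,2.5,47],[0,0,0],0]]';python3 -m pendant '[[[0,0,0],[0,0,0],0],[[0,0,0],[0,0,0],0],[[0,0,0],[0,0,0],0],[[0,0,0],[0,0,0],0]]'; python3 -c "
from h import *
row(.484,.1635,.165,.29-np.pi)
im=vision.snapshot('scene');x,y=230,110
b=cv2.resize(im[y:y+60,x:x+60,::-1],None,fx=10,fy=10,interpolation=cv2.INTER_CUBIC)
cv2.imwrite('pics/final.png',b)"
```

```text
time: 14.8
eef_pos: [0.4838, 0.1645, 0.1661]
orientation: [-3.141, 0.001, -2.851]
ft_force: [-0.4, 0.1, 0.2]
grip_width: 0.0083
gripper_force: 20.0
time: 15.2
eef_pos: [0.4836, 0.1645, 0.1657]
orientation: [3.142, 0.0, -2.851]
ft_force: [-1.5, -0.1, -0.5]
grip_width: 0.0087
gripper_force: 20.0
pos [0.4836 0.1645 0.1657] rpy [ 3.142  0.    -2.851] t 15.2 | shift mm [-0.1 -1.1  0.7] turn [0. 0. 0.]
```

View pics/final.png

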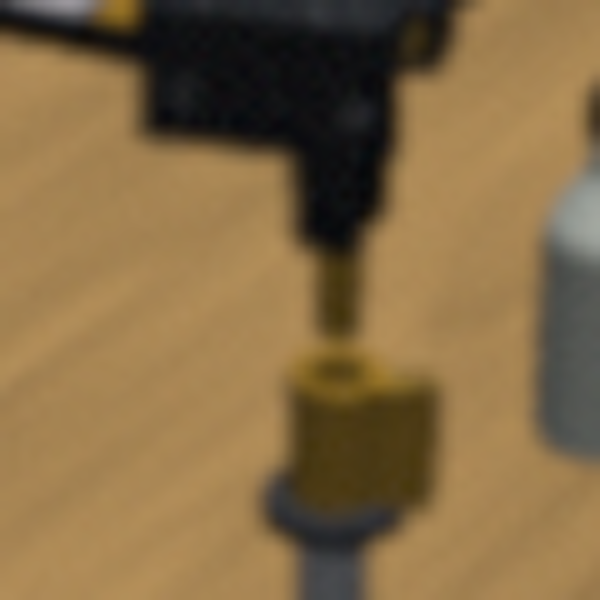

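The plug foot, at about (338,335), is centred over the bore mouth at (338,372) with a gap of about 10 mm. The plug is upright, held and still.

```bash
python3 -c "
from cell import sign_off
print(sign_off())"
```

```text
the job is handed in; nothing more can be done
None
```

I've handed the job in: the housing stands upright on the stand and is let go, and the plug is held still about 10 mm above its bore, centred over it with the key in line with the rib; no verdict came back.

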